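# Load the right batten for the set cut

### The arm

A 6-joint arm with a two-finger parallel gripper is mounted at the origin on the work surface. World frame = base frame: x ahead of the robot, y to its left, z up, the work surface at z = 0. Lengths are in m, angles in rad, forces in N, time in s.
With the tool pointing down it reaches from about 0.225 to 0.875 m from the base axis. Payload 3.4 kg.
Tool frame: the origin (TCP) lies on the mounting face of the last link; the fingertips stand 173 mm ahead of it and the grasp point (between the pads) lies 155 mm ahead of it; y points along the fingers, x is the direction in which the jaws open and shut, and the axes are right-handed (so a half turn about y gives the same grasp; the last joint's range is limited). The gripper opens to 85 mm and grips with 20 to 120 N. Pads are 22 mm wide; open, the fingers measure 114 mm over their backs; the gripper's body (76 mm by 85 mm) begins 54 mm behind the grasp point. The pads swing forward as they close: fully open they stand 13 mm farther back than shut.
Start: joints at [-1.458, 0.276, 1.505, -0, 1.361, -0.121], TCP at [0.133, -0.559, 0.405] pointing down, gripper open.
Joint ranges: [-2.89, 2.89], [-0.75, 2.08], [0.22, 2.7], [-1.18, 4.32], [0.11, 2.71], [-2.7, 2.7]. Speed limits (rad/s): [2.57, 2.57, 3.14, 3.14, 3.14, 3.14].

### API

Orientations are given as a unit quaternion [w, x, y, z].
In Python, from rig import manip, vision, ticket gives the robot as it stands.
- The arm moves only by the tool arm_command, never from a script. Its argument "increments" is one flat list of numbers, 7 for each row, row after row: the turn, a rotation vector about the tool's x, y, z in rad, then the shift along the tool's x, y, z in cm, then the closure, from 0 (fully open) to 1 (shut). In form: [wx, wy, wz, tx, ty, tz, hand, wx, wy, wz, tx, ty, tz, hand, ...]. A call has 1 to 8 rows; each row shifts and turns the commanded pose from where the row before left it, along the tool's axes as they then stand; what a row does not reach is not made up. A row lasts 1/8 s, in which the tool goes at most 62.5 mm and 10.7 degrees, less where a joint would pass 70% of its speed; a pose out of reach is approached as far as the arm can. A call is refused whole if a number of a shift passes 6.25 or a number of a turn 0.188, either way. A call with a gripper value outside its range is refused whole. The fingers move at their own pace and stop on an object; "grip_force" is the grip in N (left out, the last holds). Time passes only in rows, so rows that do not move let the fingers close. It gives the time, the measured TCP pose, the force and the opening at its end, in the units of the state.
- manip.get_state(): the state, without advancing time (a new reading comes with each control period).
- vision.get_image(name): name is "scene" or "top" or "wrist"; returns the picture (384x512x3 uint8, red, green, blue); there is no depth.
- vision.camera_params(name): a dict with "vfov" (degrees; the focal length in pixels is half the picture's height over the tangent of half this angle, whatever the lens; pixels are square), "cx", "cy" (the principal point, pixels), "distortion" ([k1, k2, p1, p2, k3] as OpenCV has them; the pictures are not rectified), "R" (3x3) and "t" (3): a world point X has camera coordinates R X + t. Camera axes: x right, y down, z forward; pixel columns grow to the right and rows downward; lengths in m; the calibration is good to about 2 mm. A picture is of the moment at which its call begins: read the wrist's pose just before it. camera_params takes no time and is no camera call; for the wrist camera it gives the pose at the moment of the call.
- ticket.sign_off(): hands the job in, once; it reports no verdict.
The state is a dict: "clock": time; "qpos": joint angles; "qd": joint speeds; "effort": joint torques, N m; "position": TCP position; "ee_rot": TCP orientation; "contact_force": force on the tool from outside, world axes, zero at the start; "moment": the same for the moment, N m; "width": finger opening in m.
Only numpy, scipy, OpenCV 4.12 (cv2) and the standard library are available. Lean on these libraries where they do the work, as an engineer would, in place of code of your own. Each camera call takes 0.05 s, during which the arm holds its last target.

### The job

Load the saw for its next cut: the lowered stop on the fence and the cutting line (the guard's infeed face, on the side with no fence) set the length to be cut, so pick the shortest of the four battens that still reaches from that stop past the cutting line. Feed it flat under the guard until its end butts against the lowered stop, with its long side close against the fence, and let go. Leave the other battens and everything else on the bench where they are.

Things in the scene. Friction and masses are not known exactly. Their poses are not given: they have to be found in the camera images.
- saw: Bench crosscut saw, fixed. Aluminium bed, top 30 mm above the bench, x -65 to 50, y -220 to 220 mm from the origin. Origin at bench height, below where the fence face (plane x = 0) meets the cutting line (y = 0). z up, +y along the fence to the infeed side, +x into the fence. A motor behind the fence (x 20 to 103, y -90 to -20 mm) reaches 83 mm above the bench.
- fence (a point): Point on the bed top at the foot of the fence face, 110 mm to the outfeed side (-y) of the cutting line; axes as the saw's. The fence, 45 mm high above the bed and 20 mm thick, stands only at saw y -220 to 0 mm; the infeed half of the bed (y above 0) has none.
- guard (a point): Middle of the tunnel mouth under the low grey blade guard, on the bed top at saw (-25, 0) mm; axes as the saw's. The tunnel, between the fence and the guard's 15 mm front leg, is 50 mm wide, 30 mm high and 60 mm long (saw y -60 to 0). The guard's top is 45 mm above the bed. Its infeed face (y = 0), open to the bed without a fence, is the cutting line.
- stop_down: The lowered one of three rigid flip stops on the fence: its steel plate hangs across the bed in front of the fence, 45 mm out. The two others point up; battens pass below them. Origin: bed top, in the fence face plane and the plate face towards the infeed. Axes as the saw's: a butted batten lies at +y, -x of it. From here to the cutting line is the length to cut, 91 to 173 mm.
- batten_80: Loose pine batten, 80 mm long, 36 mm wide, 22 mm thick, about 36 g, lying flat on the bench; one of four alike but for their length (80, 115, 150, 185 mm). Origin at its centre (11 mm above what it lies on), x along its length, z up.
- batten_115: Loose pine batten, 115 mm long, 36 mm wide, 22 mm thick, about 52 g, lying flat on the bench; one of four alike but for their length (80, 115, 150, 185 mm). Origin at its centre (11 mm above what it lies on), x along its length, z up.
- batten_150: Loose pine batten, 150 mm long, 36 mm wide, 22 mm thick, about 68 g, lying flat on the bench; one of four alike but for their length (80, 115, 150, 185 mm). Origin at its centre (11 mm above what it lies on), x along its length, z up.
- batten_185: Loose pine batten, 185 mm long, 36 mm wide, 22 mm thick, about 83 g, lying flat on the bench; one of four alike but for their length (80, 115, 150, 185 mm). Origin at its centre (11 mm above what it lies on), x along its length, z up.
- tape_roll: Bystander: paper tape roll lying flat, diameter 64 mm, 24 mm high. Origin at its underside.
- tape_measure: Bystander: tape measure, 62 x 58 mm, 34 mm high. Origin at its underside.
- screw_jar: Bystander: small clear jar with steel cap, diameter 52 mm, 50 mm high. Origin at its underside.
- cartridge: Bystander: white sealant cartridge standing, diameter 48 mm, 220 mm high. Origin at its underside.
- square: Bystander: try square lying on the left of the bench: a wooden stock 110 mm long, 16 mm high and a steel blade 170 mm long along its +x. Origin at the centre of the stock's underside.

How it is judged:
At the end, for the whole second after the job is handed in: The shortest batten longer than the distance from lowered stop to cutting line lies still and flat on the bed, its end within 3 mm of that stop, its side within 4 mm of the fence, parallel within 0.035 rad. Other battens are within 30 mm, all else within 25 mm, of where they began (((y of stop_down in the frame of saw between -0.1135 and -0.0805 m and y of batten_115 in the frame of stop_down between 0.0545 and 0.0605 m and x of batten_115 in the frame of stop_down between -0.0225 and -0.015 m and z of batten_115 in the frame of stop_down between 0.007 and 0.015 m and angle between the x axis of batten_115 and the y axis of saw, either way round below 0.035 rad and linear speed of batten_115 below 0.01 m/s) or (y of stop_down in the frame of saw between -0.1485 and -0.1155 m and y of batten_150 in the frame of stop_down between 0.072 and 0.078 m and x of batten_150 in the frame of stop_down between -0.0225 and -0.015 m and z of batten_150 in the frame of stop_down between 0.007 and 0.015 m and angle between the x axis of batten_150 and the y axis of saw, either way round below 0.035 rad and linear speed of batten_150 below 0.01 m/s) or (y of stop_down in the frame of saw between -0.1835 and -0.1505 m and y of batten_185 in the frame of stop_down between 0.0895 and 0.0955 m and x of batten_185 in the frame of stop_down between -0.0225 and -0.015 m and z of batten_185 in the frame of stop_down between 0.007 and 0.015 m and angle between the x axis of batten_185 and the y axis of saw, either way round below 0.035 rad and linear speed of batten_185 below 0.01 m/s))); the robot touches nothing.
It fails at once if an object that is not a batten is moved more than 25 mm (distance of any of tape_roll, tape_measure, screw_jar, cartridge, square from where it was at the start of the episode above 0.025 m).
It fails at once if a batten that is not the one to cut is moved more than 30 mm ((y of stop_down in the frame of saw between -0.1135 and -0.0805 m and distance of any of batten_80, batten_150, batten_185 from where it was at the start of the episode above 0.03 m) or (y of stop_down in the frame of saw between -0.1485 and -0.1155 m and distance of any of batten_80, batten_115, batten_185 from where it was at the start of the episode above 0.03 m) or (y of stop_down in the frame of saw between -0.1835 and -0.1505 m and distance of any of batten_80, batten_115, batten_150 from where it was at the start of the episode above 0.03 m)).
It also fails if it takes over 51 s, if anything falls off the work surface, if the arm or the gripper's body presses on something with over 40 N, if the wrist force passes 120 N, or if a joint passes its speed limit or range.

## Working session

There is one attempt and no reset: what is moved stays moved. The work goes in short steps, Python scripts to look and compute and a tool call to move; the robot and the scene stay as the last step left them, time stands still between calls to the robot, and variables do not carry over. Pictures are saved under pics/ and viewed, and the job is handed in when it is done.

Besides the shell and the picture viewer there is one more tool, called after "Emit:" as a command line: name --argument value ..., lists and objects as JSON in quotes. arm_command: Moves the arm, as the interface text tells. Its arguments: {"type":"object","properties":{"increments":{"type":"array"},"grip_force":{"type":"number"}},"required":["increments"]}

```bash
mkdir -p pics; ls
python3 - <<'E'
from rig import manip, vision
import cv2
s=manip.get_state(); print(s)
for n in ("scene","top"):
    im=vision.get_image(n); cv2.imwrite(f"pics/{n}0.png",cv2.cvtColor(im,cv2.COLOR_RGB2BGR)); print(n,vision.camera_params(n))
E
```

```text
pics
{'clock': 0.0, 'qpos': array([-1.45799749e+00,  2.76603956e-01,  1.50618115e+00,  3.96629162e-06,
        1.36070894e+00, -1.20997332e-01]), 'qd': array([ 2.22415944e-03,  1.62480945e-03,  7.83761355e-04,  6.27067901e-05,
        2.00360441e-03, -2.83736107e-04]), 'effort': array([ 1.43044883e-03, -4.16765392e+01, -2.45804179e+01, -6.49171470e-04,
        1.09070868e-02, -7.00884897e-06]), 'position': array([ 0.13318255, -0.55912887,  0.40381517]), 'ee_rot': array([ 0.55538144, -0.55442492,  0.43874404, -0.4377992 ]), 'contact_force': array([ 0.30359021, -0.69110991, -0.35373656]), 'moment': array([-0.01068338, -0.02815482,  0.01201084]), 'width': 0.08608006121075823}
scene {'vfov': 47.89610926090504, 'cx': 258.647336700731, 'cy': 189.4520104980568, 'distortion': array([-0.12539808,  0.        ,  0.        ,  0.        ,  0.        ]), 'R': array([[-0.65595158,  0.75475995,  0.00805936],
       [ 0.59867181,  0.52674103, -0.60343678],
       [-0.45969511, -0.39100039, -0.79737012]]), 't': array([ 0.34520719, -0.28233486,  1.46313025])}
top {'vfov': 57.270911817270346, 'cx': 256.9994882305682, 'cy': 187.1533877671555, 'distortion': array([-0.0696629,  0.       ,  0.       ,  0.       ,  0.       ]), 'R': array([[-0.02000006, -0.99969172, -0.01471297],
       [-0.98670031,  0.02211025, -0.16103924],
       [ 0.1613149 ,  0.01129649, -0.98683833]]), 't': array([0.00456768, 0.54408771, 1.0460253 ])}
```

View pics/top0.png

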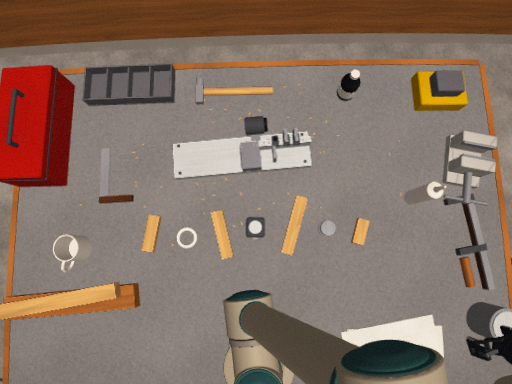

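View pics/scene0.png

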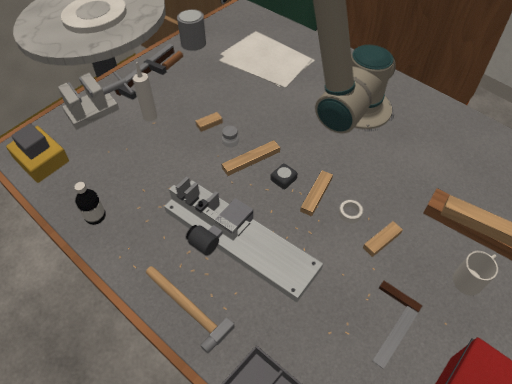

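```bash
cat > h.py <<'E'
import numpy as np, cv2
from rig import manip, vision
def K(p):
    f=192/np.tan(np.radians(p['vfov'])/2); return np.array([[f,0,p['cx']],[0,f,p['cy']],[0,0,1.]])
def ray(p,uv):
    u=cv2.undistortPoints(np.array(uv,float).reshape(-1,1,2),K(p),p['distortion']).reshape(-1,2)
    d=np.c_[u,np.ones(len(u))]@p['R']; return -p['R'].T@p['t'], d
def plane(p,uv,z):
    c,d=ray(p,uv); return c+d*((z-c[2])/d[:,2])[:,None]
def proj(p,X):
    r,_=cv2.Rodrigues(p['R']); return cv2.projectPoints(np.array(X,float).reshape(-1,1,3),r,p['t'],K(p),p['distortion'])[0].reshape(-1,2)
E
python3 - <<'E'
from h import *
im=cv2.imread('pics/top0.png'); p=vision.camera_params('top')
cv2.imwrite('pics/topz.png',cv2.resize(im[110:190,165:325],None,fx=5,fy=5,interpolation=cv2.INTER_CUBIC))
im2=cv2.imread('pics/scene0.png')
cv2.imwrite('pics/scenez.png',cv2.resize(im2[165:300,155:330],None,fx=4.4,fy=4.4,interpolation=cv2.INTER_CUBIC))
hsv=cv2.cvtColor(im,cv2.COLOR_BGR2HSV); m=cv2.inRange(hsv,(8,110,110),(28,255,255)); m[:190]=0;m[265:]=0
for c in cv2.findContours(m,cv2.RETR_EXTERNAL,cv2.CHAIN_APPROX_NONE)[0]:
    if cv2.contourArea(c)<150: continue
    w=plane(p,c.reshape(-1,2),0.022)[:,:2]
    r=cv2.minAreaRect(w.astype(np.float32)*1000); print(np.mean(c,axis=(0)).round(),[np.round(v,1) for v in r])
E
```

```text
[[360. 231.]] [array([ 401.8, -324.7]), array([37.7, 80.3]), np.float64(72.2)]
[[151. 233.]] [array([409.3, 328.6]), array([ 41. , 114.3]), np.float64(79.2)]
[[222. 234.]] [array([403. , 106.4]), array([149. ,  37.1]), np.float64(13.4)]
[[294. 225.]] [array([ 427.1, -119.8]), array([ 39.8, 184.1]), np.float64(71.4)]
[[504. 227.]] [array([ 402.5, -793.8]), array([ 21.7, 236.7]), np.float64(89.9)]
[[ 13. 227.]] [array([435.7, 791.8]), array([ 21.8, 241.1]), np.float64(89.9)]
```

View pics/topz.png

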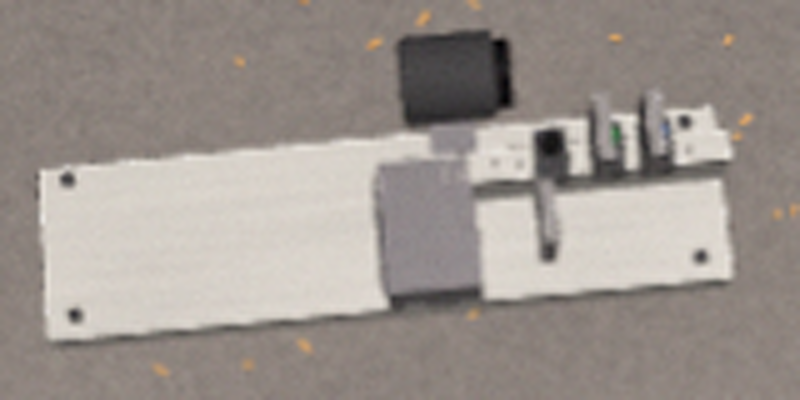

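View pics/scenez.png

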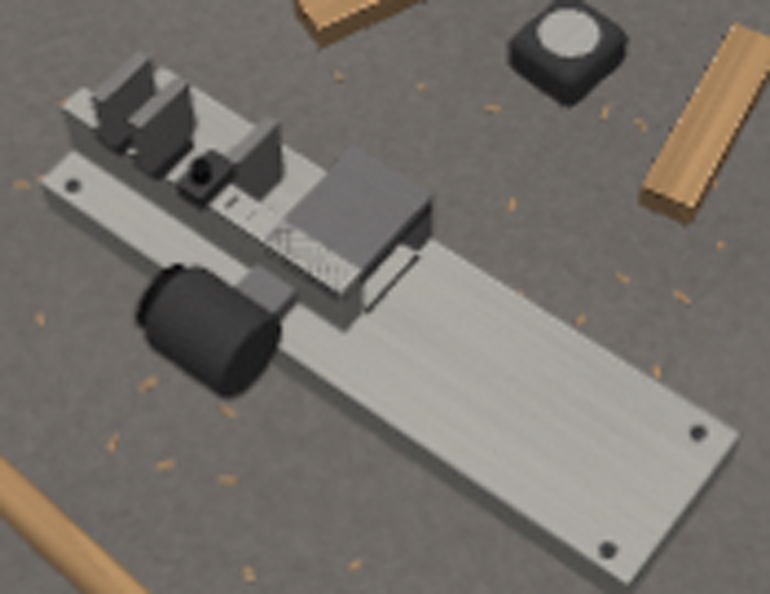

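Run:
```python
from h import *
from scipy.optimize import least_squares
p=vision.camera_params('top')
z=lambda a,b:(a/5+165-.4,b/5+110-.4)
ob=[z(40,170),z(50,340),z(732,278)]
w=plane(p,ob,.03); print(w.round(4), np.linalg.norm(w[0]-w[1]),np.linalg.norm(w[2]-w[1]))
M=np.array([[.05,.22],[-.065,.22],[-.065,-.22]])
f=lambda q:(np.c_[np.cos(q[2])*M[:,0]-np.sin(q[2])*M[:,1]+q[0],np.sin(q[2])*M[:,0]+np.cos(q[2])*M[:,1]+q[1]]-w[:,:2]).ravel()
r=least_squares(f,[.6,0,0]); print(r.x,f(r.x).round(4))
q=r.x
R=np.array([[np.cos(q[2]),-np.sin(q[2]),0],[np.sin(q[2]),np.cos(q[2]),0],[0,0,1]])
S=lambda X:np.array(X)@R.T+[q[0],q[1],0]
loc=lambda W:(W-[q[0],q[1],0])@R
for zz in (.03+.045,.03,.055): print('stop',zz,loc(plane(p,[z(535,180),z(543,258),z(557,240)],zz)).round(4))
print('guardtop',loc(plane(p,[z(378,170),z(390,295),z(480,290),z(472,165)],.075)).round(4))
print('fence end top',loc(plane(p,[z(732,158),z(728,130),z(470,183)],.075)).round(4))
# overlays
seg=[]
def box(x0,x1,y0,y1,z0,z1):
    v=[(x,y,zz) for x in(x0,x1) for y in(y0,y1) for zz in(z0,z1)]
    return [(a,b) for i,a in enumerate(v) for b in v[i+1:] if sum(k!=l for k,l in zip(a,b))==1]
seg=box(-.065,.05,-.22,.22,0.03,.03)+box(0,.02,-.22,0,.03,.075)+box(-.065,0,-.06,0,.03,.075)
for n,(x0,x1,y0,y1),s in (('top',(165,325,110,190),5),('scene',(155,330,165,300),4.4)):
    pp=vision.camera_params(n); im=cv2.imread(f'pics/{n}0.png')[y0:y1,x0:x1]; im=cv2.resize(im,None,fx=s,fy=s,interpolation=cv2.INTER_CUBIC)
    for a,b in seg:
        u=(proj(pp,S([a,b]))+.5-[x0,y0])*s; cv2.line(im,*[tuple(int(k) for k in t) for t in u],(0,0,255),1)
    cv2.imwrite(f'pics/{n}ov.png',im)
np.save('saw.npy',q)
```

```text
[[ 0.6952  0.2633  0.03  ]
 [ 0.583   0.2545  0.03  ]
 [ 0.6131 -0.1795  0.03  ]] 0.11254421225005956 0.4349891077716791
[0.66223211 0.04150091 0.07103491] [ 0.0013  0.0012 -0.0012  0.0019 -0.0001 -0.0031]
stop 0.075 [[-0.0017 -0.0964  0.075 ]
 [-0.0512 -0.0964  0.075 ]
 [-0.0407 -0.106   0.075 ]]
stop 0.03 [[ 0.011  -0.0988  0.03  ]
 [-0.0406 -0.0988  0.03  ]
 [-0.0297 -0.1089  0.03  ]]
stop 0.055 [[ 0.0039 -0.0975  0.055 ]
 [-0.0465 -0.0975  0.055 ]
 [-0.0358 -0.1073  0.055 ]]
guardtop [[ 0.0138 -0.0008  0.075 ]
 [-0.0654 -0.0016  0.075 ]
 [-0.0674 -0.0563  0.075 ]
 [ 0.0114 -0.0587  0.075 ]]
fence end top [[ 9.000e-04 -2.185e-01  7.500e-02]
 [ 1.890e-02 -2.182e-01  7.500e-02]
 [ 1.000e-04 -5.640e-02  7.500e-02]]
```

View pics/topov.png

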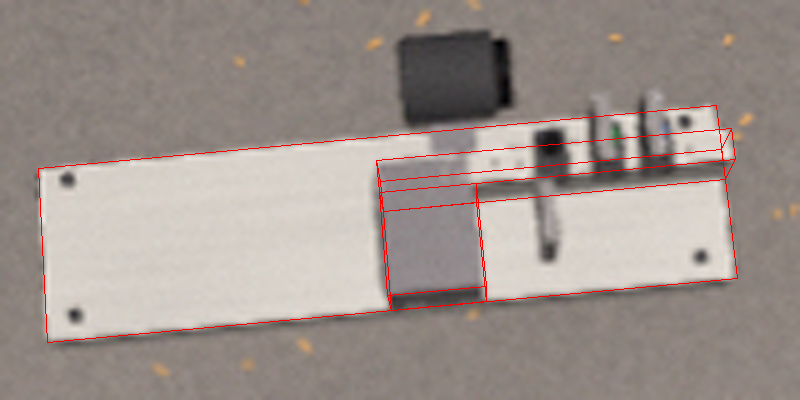

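View pics/sceneov.png

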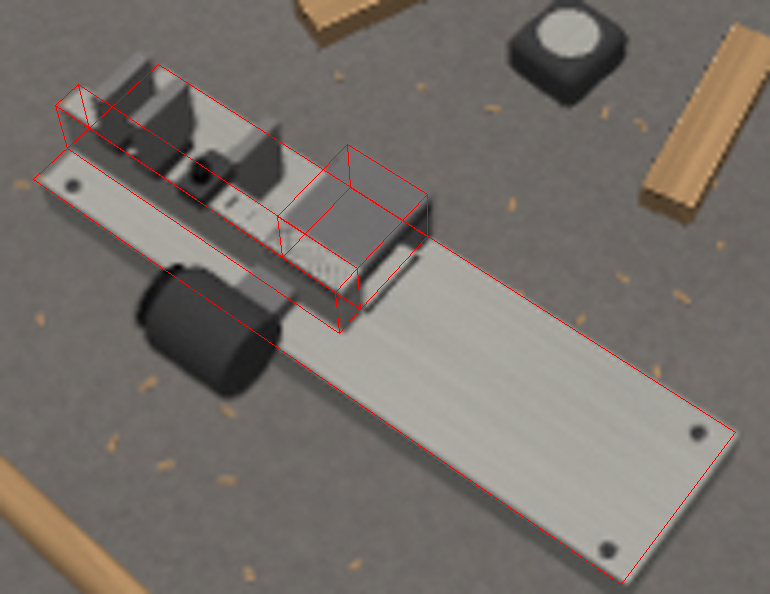

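Emit:
arm_command --increments '[0,-0.105,0,-0.4,0,5.6,0,0,-0.105,0,-0.4,0,5.6,0,0,-0.105,0,-0.4,0,5.6,0,0,-0.105,0,-0.4,0,5.5,0,0,-0.105,0,-0.4,0,5.5,0,0,-0.105,0,-0.4,0,5.5,0,0,-0.105,0,-0.4,0,5.4,0,0,-0.105,0,-0.4,0,5.4,0]' --grip_force 40

```text
clock: 1.1
position: [0.4707, -0.2911, 0.4042]
ee_rot: [0.686, -0.686, 0.173, -0.173]
contact_force: [0.6, 0.2, 0.2]
width: 0.0848
```

```bash
cat >> h.py <<'E'
from scipy.spatial.transform import Rotation as Ro
q=np.load('saw.npy')
def T():
    s=manip.get_state(); w=s['ee_rot']; R=Ro.from_quat([w[1],w[2],w[3],w[0]]).as_matrix()
    return s,s['position'],R
def rep(goal=None,yaw=None):
    s,p,R=T(); y=np.arctan2(R[1,0],R[0,0]); c,sn=np.cos(q[2]),np.sin(q[2]); d=p[:2]-q[:2]
    print('t',round(s['clock'],2),'pos',p.round(4),'yaw',round(np.degrees(y),2),'ydown',R[:,1].round(3),'width',round(s['width'],4),'F',s['contact_force'].round(1),'saw',(np.array([c*d[0]+sn*d[1],-sn*d[0]+c*d[1]])*1000).round(1),'r',np.hypot(*p[:2]).round(4))
    if goal is not None: print('tool shift cm',(R.T@(np.array(goal)-p)*100).round(2))
    if yaw is not None: print('wy',round(-(np.radians(yaw)-y),3))
E
python3 -c "
from h import *
rep([.36,.338,.404],79.2)"
```

```text
t 1.1 pos [ 0.4707 -0.2911  0.4042] yaw -28.28 ydown [-0.  0. -1.] width 0.0848 F [0.6 0.2 0.2] saw [-214.7 -318.2] r 0.5534
tool shift cm [-3.955e+01  4.000e-02  5.016e+01]
wy -1.876
```

```bash
cat >> h.py <<'E'
def sim(p,R,rows,first):
    p=p.copy()
    for r in rows:
        Rn=R@Ro.from_rotvec(r[:3]).as_matrix()
        p=p+(Rn if first else R)@np.array(r[3:6])/100; R=Rn
    return p,R
def plan(goal,yaw,n,hand,first=False):
    s,p,R=T(); y=np.arctan2(R[1,0],R[0,0]); wy=round(-(np.radians(yaw)-y)/n,3)
    out=[]; p0=p.copy(); g=np.array(goal)
    for i in range(n):
        tgt=p0+(g-p0)*(i+1)/n
        Rn=R@Ro.from_rotvec([0,wy,0]).as_matrix()
        sh=((Rn if first else R).T@(tgt-p)*100).round(1)
        p=p+(Rn if first else R)@sh/100; R=Rn
        out.append([0,wy,0,*(float(v) for v in sh),hand])
    print(p.round(4)); [print(o) for o in out]
E
python3 -c "
from h import *
w=np.array([0.55538144, -0.55442492,  0.43874404, -0.4377992]);R=Ro.from_quat(w[[1,2,3,0]]).as_matrix()
rows=[[0,-.105,0,-.4,0,z] for z in (5.6,5.6,5.6,5.5,5.5,5.5,5.4,5.4)]
for f in (0,1): print(sim(np.array([0.13318255, -0.55912887,  0.40381517]),R,rows,f)[0])
plan([.36,.338,.26],79.2,13,.3,False)"
```

```text
[ 0.46961658 -0.29232013  0.40424867]
[ 0.43980018 -0.25852894  0.40431879]
[0.3604 0.3378 0.2604]
[0, np.float64(-0.144), 0, -3.0, 1.1, 3.9, 0.3]
[0, np.float64(-0.144), 0, -2.5, 1.1, 4.2, 0.3]
[0, np.float64(-0.144), 0, -1.8, 1.1, 4.6, 0.3]
[0, np.float64(-0.144), 0, -1.2, 1.1, 4.8, 0.3]
[0, np.float64(-0.144), 0, -0.4, 1.2, 4.9, 0.3]
[0, np.float64(-0.144), 0, 0.2, 1.1, 4.9, 0.3]
[0, np.float64(-0.144), 0, 1.0, 1.1, 4.8, 0.3]
[0, np.float64(-0.144), 0, 1.6, 1.1, 4.6, 0.3]
[0, np.float64(-0.144), 0, 2.3, 1.1, 4.4, 0.3]
[0, np.float64(-0.144), 0, 2.9, 1.1, 3.9, 0.3]
[0, np.float64(-0.144), 0, 3.4, 1.1, 3.6, 0.3]
[0, np.float64(-0.144), 0, 3.9, 1.1, 2.9, 0.3]
[0, np.float64(-0.144), 0, 4.3, 1.1, 2.4, 0.3]
```

Emit:
arm_command --increments '[0,-0.144,0,-3.0,1.1,3.9,0.3,0,-0.144,0,-2.5,1.1,4.2,0.3,0,-0.144,0,-1.8,1.1,4.6,0.3,0,-0.144,0,-1.2,1.1,4.8,0.3,0,-0.144,0,-0.4,1.2,4.9,0.3,0,-0.144,0,0.2,1.1,4.9,0.3,0,-0.144,0,1.0,1.1,4.8,0.3]'

```text
clock: 1.98
position: [0.4107, 0.0481, 0.3262]
ee_rot: [0.684, -0.684, -0.18, 0.18]
contact_force: [1.7, 0.2, -0.1]
width: 0.0599
```

Emit:
arm_command --increments '[0,-0.144,0,1.6,1.1,4.6,0.3,0,-0.144,0,2.3,1.1,4.4,0.3,0,-0.144,0,2.9,1.1,3.9,0.3,0,-0.144,0,3.4,1.1,3.6,0.3,0,-0.144,0,3.9,1.1,2.9,0.3,0,-0.144,0,4.3,1.1,2.4,0.3,0,0,0,0,0,0,0.3]'

```text
clock: 2.85
position: [0.3607, 0.3391, 0.2596]
ee_rot: [0.546, -0.545, -0.45, 0.45]
contact_force: [-0.8, 0.3, -0.6]
width: 0.0598
```

```bash
python3 -c "
from h import *
rep([.36,.338,.176],79.2)
p=vision.camera_params('wrist'); im=cv2.cvtColor(vision.get_image('wrist'),cv2.COLOR_RGB2BGR); cv2.imwrite('pics/w1.png',im)
hsv=cv2.cvtColor(im,cv2.COLOR_BGR2HSV); m=cv2.inRange(hsv,(8,100,90),(28,255,255))
for c in cv2.findContours(m,cv2.RETR_EXTERNAL,cv2.CHAIN_APPROX_NONE)[0]:
    if cv2.contourArea(c)<1000: continue
    w=plane(p,c.reshape(-1,2),0.022)[:,:2]
    r=cv2.minAreaRect(w.astype(np.float32)*1000); print(c.reshape(-1,2).min(0),c.reshape(-1,2).max(0),[np.round(v,1) for v in r]); print(cv2.boxPoints(r).round(1))
"
```

```text
t 2.85 pos [0.3607 0.3391 0.2596] yaw 79.03 ydown [-0.001 -0.    -1.   ] width 0.0598 F [-0.8  0.3 -0.6] saw [-279.6  318.3] r 0.4951
tool shift cm [-0.12  8.36  0.04]
wy -0.003
[  0 266] [ 32 336] [array([407.6, 137.8]), array([26.4, 66.6]), np.float64(64.7)]
[[371.8 140.1]
 [432.  111.6]
 [443.3 135.5]
 [383.1 164. ]]
[234 188] [285 336] [array([408.1, 332.4]), array([ 35.1, 119.9]), np.float64(79.3)]
[[345.9 326.3]
 [463.7 304.1]
 [470.2 338.5]
 [352.4 360.7]]
[270   0] [356  35] [array([251.9, 394.6]), array([51. , 19.4]), np.float64(79.7)]
[[237.8 371.2]
 [256.9 367.8]
 [266.  417.9]
 [246.9 421.4]]
```

View pics/w1.png

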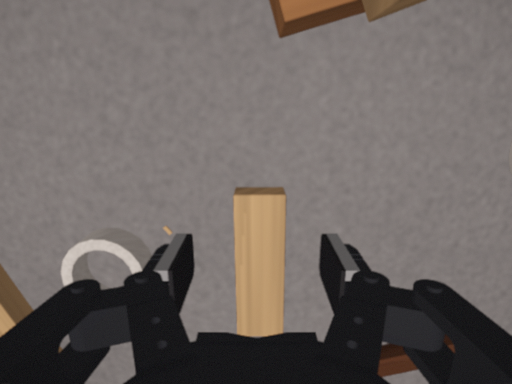

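```bash
python3 -c "
from h import *
p=vision.camera_params('wrist'); im=cv2.imread('pics/w1.png')
print(im[184:204,260].tolist())
print(plane(p,[(235,194),(285,194),(237,330),(283,330)],.022).round(4), plane(p,[(260,187)],0).round(4))"
```

```text
[[122, 124, 131], [120, 123, 130], [110, 115, 125], [86, 99, 114], [61, 83, 105], [58, 83, 106], [59, 85, 109], [61, 88, 114], [64, 90, 116], [65, 93, 120], [81, 115, 144], [100, 140, 175], [114, 156, 191], [115, 157, 193], [115, 158, 193], [116, 158, 193], [115, 158, 192], [115, 157, 192], [114, 157, 192], [115, 158, 193]]
[[0.3504 0.3248 0.022 ]
 [0.3569 0.358  0.022 ]
 [0.4584 0.3031 0.022 ]
 [0.4653 0.3382 0.022 ]] [[0.3546 0.3415 0.    ]]
```

Emit:
arm_command --increments '[0,-0.003,0,0,3.0,0,0.3,0,0,0,0.05,3.0,0.05,0.3,0,0,0,0.05,1.5,0,0.3,0,0,0,0,0.8,0,0.3,0,0,0,0,0,0,0.3]'

```text
clock: 3.52
position: [0.3615, 0.337, 0.1776]
ee_rot: [-0.546, 0.546, 0.449, -0.449]
contact_force: [0.4, 0.1, 1.1]
width: 0.0598
```

```bash
python3 -c "
from h import *
rep([.361,.340,.176],79.2)"
```

```text
t 3.52 pos [0.3615 0.337  0.1776] yaw 78.87 ydown [-0.001 -0.001 -1.   ] width 0.0598 F [0.4 0.1 1.1] saw [-279.   316.1] r 0.4942
tool shift cm [0.29 0.16 0.1 ]
wy -0.006
```

Emit:
arm_command --increments '[0,0,0,0.2,0.1,0,0.5,0,0,0,0,0,0,1,0,0,0,0,0,0,1,0,0,0,0,0,0,1,0,0,0,0,0,0,1]'

```text
clock: 4.15
position: [0.3621, 0.3401, 0.1776]
ee_rot: [-0.546, 0.546, 0.45, -0.449]
contact_force: [-0.1, -0.5, 6.6]
width: 0.0345
```

Emit:
arm_command --increments '[0,0,0,0,0,0,1,0,0,0,0,-2,0,1,0,0,0,0,-4,0,1,0,0,0,0,-4,0,1,0,0,0,0,0,0,1]'

```text
clock: 4.78
position: [0.3624, 0.3404, 0.2795]
ee_rot: [-0.546, 0.546, 0.452, -0.447]
contact_force: [-0.2, 0.8, 0.0]
width: 0.0351
```

```bash
python3 -c "
from h import *
c,s=np.cos(q[2]),np.sin(q[2])
g=[q[0]+c*-.022-s*.135,q[1]+s*-.022+c*.135,.26]
rep(g,4.07); print(g)
im=cv2.cvtColor(vision.get_image('wrist'),cv2.COLOR_RGB2BGR); cv2.imwrite('pics/w2.png',im)
plan(g,4.07,9,1)"
```

```text
t 4.78 pos [0.3624 0.3404 0.2795] yaw 78.97 ydown [ 0.006  0.004 -1.   ] width 0.0351 F [-0.2  0.8  0. ] saw [-277.9  319.4] r 0.4972
tool shift cm [-11.15   2.03 -29.5 ]
wy 1.307
[np.float64(0.6307059378704288), np.float64(0.1745989969958029), 0.26]
[0.6309 0.1746 0.26  ]
[0, np.float64(0.145), 0, -1.2, 0.2, -3.3, 1]
[0, np.float64(0.145), 0, -0.8, 0.2, -3.4, 1]
[0, np.float64(0.145), 0, -0.2, 0.2, -3.5, 1]
[0, np.float64(0.145), 0, 0.3, 0.2, -3.5, 1]
[0, np.float64(0.145), 0, 0.7, 0.2, -3.4, 1]
[0, np.float64(0.145), 0, 1.3, 0.2, -3.3, 1]
[0, np.float64(0.145), 0, 1.7, 0.2, -3.1, 1]
[0, np.float64(0.145), 0, 2.2, 0.2, -2.7, 1]
[0, np.float64(0.145), 0, 2.5, 0.2, -2.5, 1]
```

View pics/w2.png

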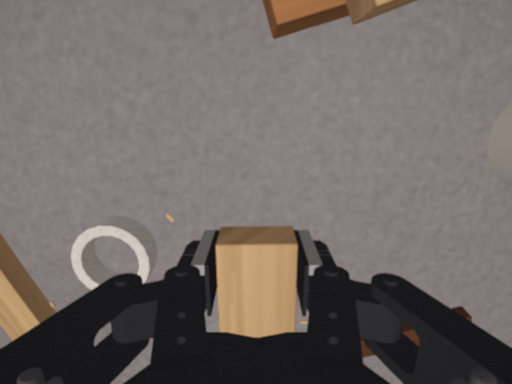

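Emit:
arm_command --increments '[0,0.145,0,-1.2,0.2,-3.3,1,0,0.145,0,-0.8,0.2,-3.4,1,0,0.145,0,-0.2,0.2,-3.5,1,0,0.145,0,0.3,0.2,-3.5,1,0,0.145,0,0.7,0.2,-3.4,1,0,0.145,0,1.3,0.2,-3.3,1,0,0.145,0,1.7,0.2,-3.1,1,0,0.145,0,2.2,0.2,-2.7,1]'

```text
clock: 5.82
position: [0.6011, 0.1925, 0.2581]
ee_rot: [-0.703, 0.703, 0.074, -0.077]
contact_force: [0.5, -0.2, -0.8]
width: 0.0351
```

Emit:
arm_command --increments '[0,0.145,0,2.5,0.2,-2.5,1,0,0,0,0,0,0,1,0,0,0,0,0,0,1]'

```text
clock: 6.2
position: [0.6299, 0.1744, 0.2567]
ee_rot: [-0.707, 0.707, 0.024, -0.028]
contact_force: [-0.6, 0.2, -1.3]
width: 0.0349
```

```bash
python3 -c "
from h import *
c,s=np.cos(q[2]),np.sin(q[2])
g=[q[0]+c*-.022-s*.135,q[1]+s*-.022+c*.135,.215]
rep(g,4.07)
for n in('top','scene'):
  im=cv2.cvtColor(vision.get_image(n),cv2.COLOR_RGB2BGR); cv2.imwrite(f'pics/{n}1.png',im)
  x0,x1,y0,y1=(165,325,90,190) if n=='top' else (155,355,150,300)
  cv2.imwrite(f'pics/{n}1z.png',cv2.resize(im[y0:y1,x0:x1],None,fx=4,fy=4,interpolation=cv2.INTER_CUBIC))
"
```

```text
t 6.2 pos [0.6299 0.1744 0.2567] yaw 4.21 ydown [-0.004 -0.    -1.   ] width 0.0349 F [-0.6  0.2 -1.3] saw [-22.9 134.8] r 0.6535
tool shift cm [0.1  4.17 0.02]
wy 0.002
```

View pics/scene1z.png

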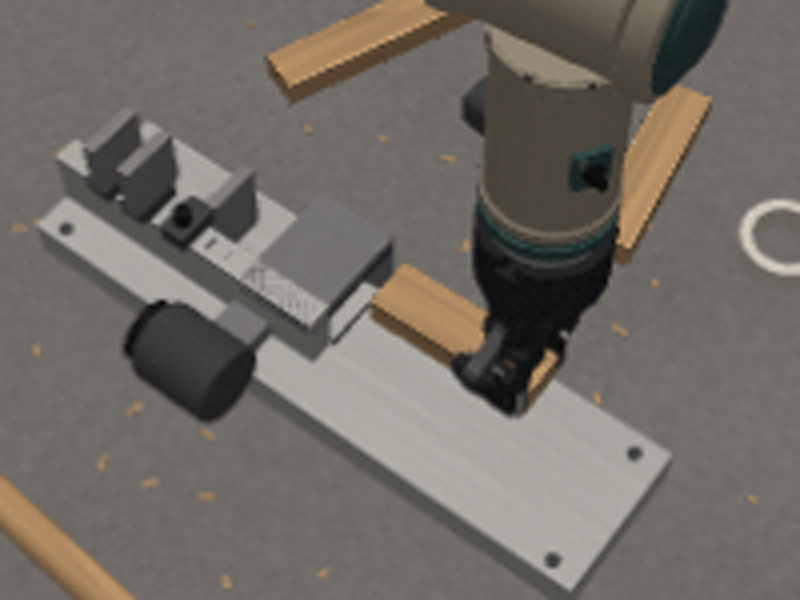

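View pics/top1z.png

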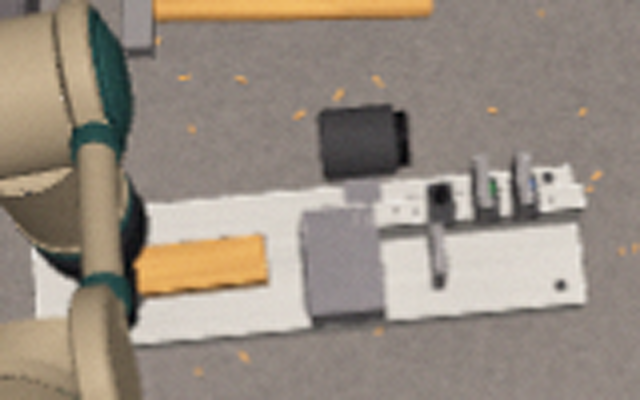

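```bash
python3 -c "
from h import *
p=vision.camera_params('top'); im=cv2.imread('pics/top1.png')
m=cv2.inRange(cv2.cvtColor(im,cv2.COLOR_BGR2HSV),(10,110,170),(28,255,255)); m[:140]=0;m[175:]=0;m[:,:201]=0;m[:,240:]=0
c=max(cv2.findContours(m,cv2.RETR_EXTERNAL,cv2.CHAIN_APPROX_NONE)[0],key=cv2.contourArea)
w=plane(p,c.reshape(-1,2),.101); cc,s=np.cos(q[2]),np.sin(q[2])
d=w[:,:2]-q[:2]; l=np.c_[cc*d[:,0]+s*d[:,1],-s*d[:,0]+cc*d[:,1]]*1000
r=cv2.minAreaRect(l.astype(np.float32)); print(r); print(cv2.boxPoints(r).round(1))"
```

```text
((-23.651897430419922, 74.43844604492188), (34.71548843383789, 90.61970520019531), 0.6729868054389954)
[[-41.5 119.5]
 [-40.5  28.9]
 [ -5.8  29.3]
 [ -6.8 119.9]]
```

Emit:
arm_command --increments '[0,0,0,0.2,2.5,0,1,0,0,0,0,1.6,0,1,0,0,0,0,0.4,0,1,0,0,0,0,0,0,1]'

```text
clock: 6.8
position: [0.6327, 0.1747, 0.2136]
ee_rot: [-0.707, 0.707, 0.026, -0.026]
contact_force: [0.2, 1.3, -0.2]
width: 0.0352
```

```bash
python3 -c "
from h import *
rep(None,4.07)
n='scene'
im=cv2.cvtColor(vision.get_image(n),cv2.COLOR_RGB2BGR); cv2.imwrite(f'pics/{n}2.png',im)
x0,x1,y0,y1=(155,355,150,300)
cv2.imwrite(f'pics/{n}2z.png',cv2.resize(im[y0:y1,x0:x1],None,fx=4,fy=4,interpolation=cv2.INTER_CUBIC))
"
```

```text
t 6.8 pos [0.6327 0.1747 0.2136] yaw 4.21 ydown [-0. -0. -1.] width 0.0352 F [ 0.2  1.3 -0.2] saw [-20. 135.] r 0.6563
wy 0.002
```

View pics/scene2z.png

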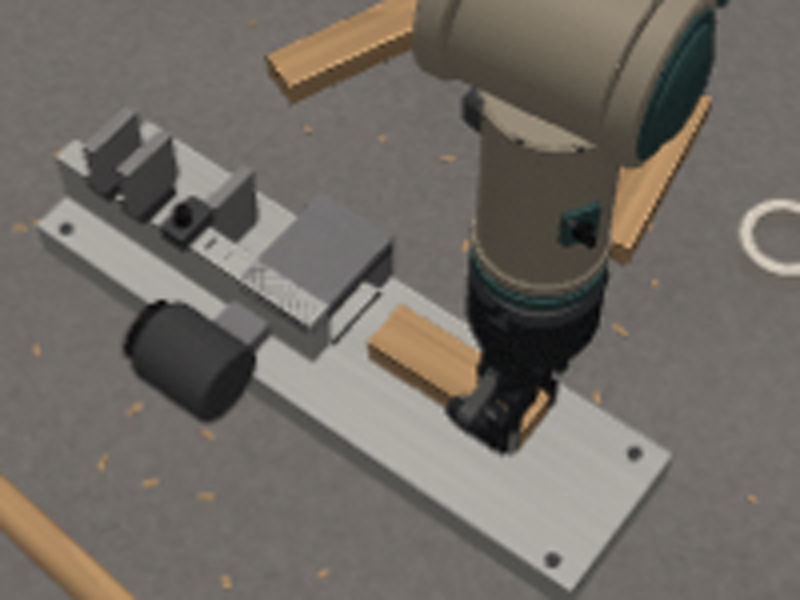

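Emit:
arm_command --increments '[0,0,0,-0.1,0.2,-1.5,1,0,0,0,0,0,-2,1,0,0,0,0,0,-2,1,0,0,0,0,0,-1.5,1,0,0,0,0,0,0,1]'

```text
clock: 7.48
position: [0.6372, 0.1028, 0.2118]
ee_rot: [-0.707, 0.707, 0.025, -0.025]
contact_force: [0.0, 0.7, -1.9]
width: 0.0351
```

```bash
python3 -c "
from h import *
rep(None,4.07)"
```

```text
t 7.47 pos [0.6372 0.1028 0.2118] yaw 4.04 ydown [ 0. -0. -1.] width 0.0351 F [ 0.   0.7 -1.9] saw [-20.7  63. ] r 0.6454
wy -0.001
```

Emit:
arm_command --increments '[0,0,0,0,0,-1.5,1,0,0,0,0,0,-1.5,1,0,0,0,0,0,-0.8,1,0,0,0,0,0,-0.4,1,0,0,0,0,0.0,-0.3,1,0,0,0,0,0,0,1]'

```text
clock: 8.22
position: [0.6402, 0.0598, 0.2117]
ee_rot: [0.707, -0.707, -0.026, 0.026]
contact_force: [-0.3, 0.2, 0.1]
width: 0.0351
```

```bash
python3 -c "
from h import *
rep(None,4.07)
for n in ('scene','top'):
  im=cv2.cvtColor(vision.get_image(n),cv2.COLOR_RGB2BGR); cv2.imwrite(f'pics/{n}3.png',im)
  x0,x1,y0,y1=(175,325,100,190) if n=='top' else (155,305,160,270)
  cv2.imwrite(f'pics/{n}3z.png',cv2.resize(im[y0:y1,x0:x1],None,fx=5,fy=5,interpolation=cv2.INTER_CUBIC))
"
```

```text
t 8.22 pos [0.6402 0.0598 0.2117] yaw 4.18 ydown [ 0.  0. -1.] width 0.0351 F [-0.3  0.2  0.1] saw [-20.7  19.8] r 0.643
wy 0.002
```

View pics/scene3z.png

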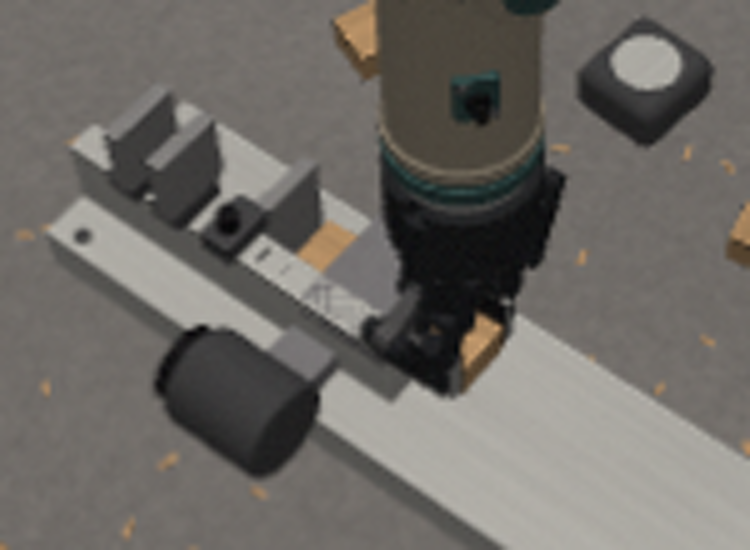

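View pics/top3z.png

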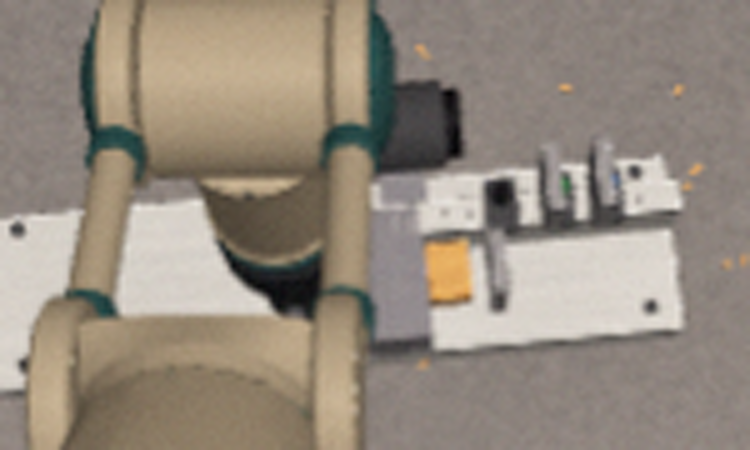

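Emit:
arm_command --increments '[0,0,0,0,0.15,-0.3,1,0,0,0,0,0.15,0,1,0,0,0,0.1,0,0,1,0,0,0,0.1,0,0,1,0,0,0,0,0,0,1]'

```text
clock: 8.95
position: [0.6424, 0.0569, 0.2086]
ee_rot: [0.707, -0.707, -0.026, 0.026]
contact_force: [-0.4, -0.0, -0.9]
width: 0.0353
```

```bash
python3 -c "
from h import *
rep(None,4.07)"
```

```text
t 8.95 pos [0.6424 0.0569 0.2086] yaw 4.18 ydown [-0. -0. -1.] width 0.0353 F [-0.4 -0.  -0.9] saw [-18.7  16.8] r 0.6449
wy 0.002
```

Emit:
arm_command --increments '[0,0,0,0.1,0.05,0,1,0,0,0,0.1,0,0,1,0,0,0,0,0,0,1]'

```text
clock: 9.32
position: [0.6434, 0.057, 0.2078]
ee_rot: [0.707, -0.707, -0.024, 0.027]
contact_force: [-4.8, -0.2, 1.5]
width: 0.0347
```

```bash
python3 -c "
from h import *
rep(None,4.07)"
```

```text
t 9.32 pos [0.6434 0.057  0.2078] yaw 4.14 ydown [-0.003  0.    -1.   ] width 0.0347 F [-4.8 -0.2  1.5] saw [-17.7  16.8] r 0.6459
wy 0.001
```

Emit:
arm_command --increments '[0,0,0,0,0,0,0.4,0,0,0,0,0,0,0.3,0,0,0,0,0,0,0.3,0,0,0,0,-0.3,1.0,0.3,0,0,0,0,0,2.0,0.3,0,0,0,0,0,0.5,1,0,0,0,0,0,0,1,0,0,0,0,0,0,1]'

```text
clock: 10.32
position: [0.6418, 0.092, 0.2111]
ee_rot: [-0.707, 0.707, 0.026, -0.026]
contact_force: [-0.2, 0.5, -0.4]
width: 0.0051
```

Emit:
arm_command --increments '[0,0,0,0,0,0,1,0,0,0,0,0,0,1]'

```text
clock: 10.58
position: [0.6419, 0.0916, 0.2112]
ee_rot: [-0.707, 0.707, 0.026, -0.026]
contact_force: [0.5, -0.4, 0.3]
width: -0.0
```

```bash
python3 -c "
from h import *
rep(None,4.07)
for n in ('scene','wrist','top'):
  im=cv2.cvtColor(vision.get_image(n),cv2.COLOR_RGB2BGR); cv2.imwrite(f'pics/{n}4.png',im)
  x0,x1,y0,y1={'top':(175,325,100,190),'scene':(155,305,160,270),'wrist':(0,512,0,384)}[n]
  if n!='wrist':cv2.imwrite(f'pics/{n}4z.png',cv2.resize(im[y0:y1,x0:x1],None,fx=5,fy=5,interpolation=cv2.INTER_CUBIC))
"
```

```text
t 10.57 pos [0.6419 0.0916 0.2112] yaw 4.15 ydown [ 0. -0. -1.] width -0.0 F [ 0.5 -0.4  0.3] saw [-16.7  51.4] r 0.6484
wy 0.001
```

View pics/scene4z.png

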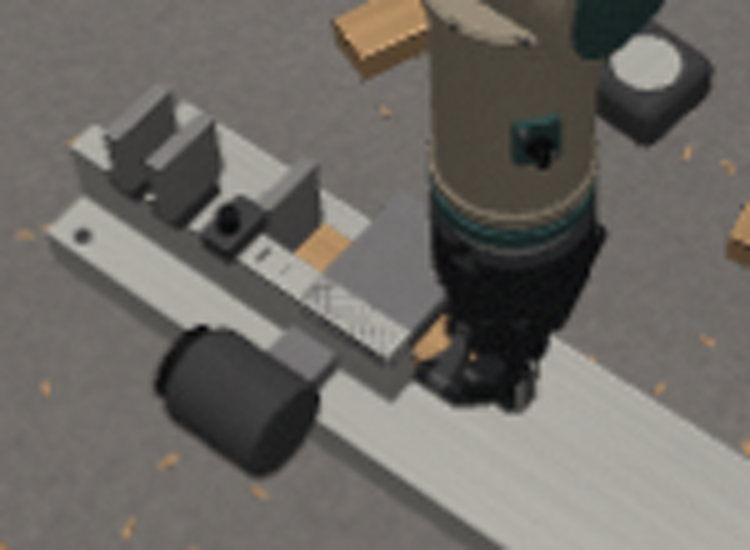

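View pics/top4z.png

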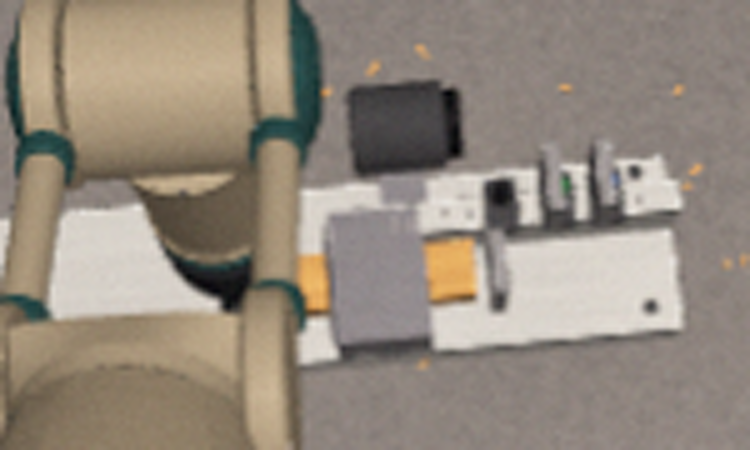

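View pics/wrist4.png

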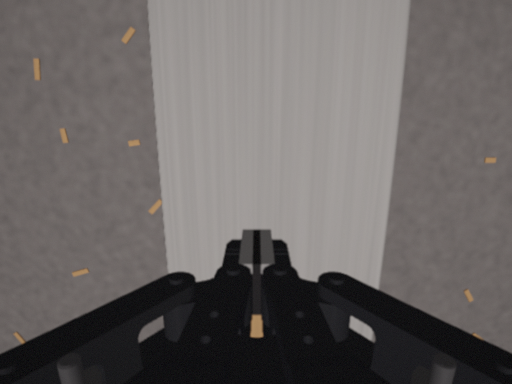

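Emit:
arm_command --increments '[0,0,0,0,0,-1.0,1,0,0,0,0,0,-0.4,1,0,0,0,0,0,-0.2,1,0,0,0,0,0,-0.2,1,0,0,0,0,0,0,1]'

```text
clock: 11.35
position: [0.6432, 0.0739, 0.2112]
ee_rot: [-0.707, 0.707, 0.026, -0.026]
contact_force: [-0.5, 0.5, 0.2]
width: 0.0001
```

```bash
python3 -c "
from h import *
rep(None,4.07)"
```

```text
t 11.35 pos [0.6432 0.0739 0.2112] yaw 4.18 ydown [ 0. -0. -1.] width 0.0001 F [-0.5  0.5  0.2] saw [-16.7  33.7] r 0.6474
wy 0.002
```

Emit:
arm_command --increments '[0,0,0,0,0,-0.1,1,0,0,0,0,0,-0.1,1,0,0,0,0,0,-0.1,1,0,0,0,0,0,0,1]'

```text
clock: 11.85
position: [0.6434, 0.0709, 0.2112]
ee_rot: [-0.707, 0.707, 0.026, -0.026]
contact_force: [1.0, 0.6, -0.2]
width: -0.0001
```

Emit:
arm_command --increments '[0,0,0,0,0,-0.1,1,0,0,0,0,0,-0.1,1,0,0,0,0,0,0,1]'

```text
clock: 12.22
position: [0.6436, 0.0694, 0.2112]
ee_rot: [0.707, -0.706, -0.026, 0.026]
contact_force: [-0.8, 2.8, -0.3]
width: -0.0001
```

```bash
python3 -c "
from h import *
rep(None,4.07)
for n in ('scene','top'):
  im=cv2.cvtColor(vision.get_image(n),cv2.COLOR_RGB2BGR); cv2.imwrite(f'pics/{n}5.png',im)
  x0,x1,y0,y1={'top':(175,325,100,190),'scene':(155,305,160,270),'wrist':(0,512,0,384)}[n]
  cv2.imwrite(f'pics/{n}5z.png',cv2.resize(im[y0:y1,x0:x1],None,fx=5,fy=5,interpolation=cv2.INTER_CUBIC))
"
```

```text
t 12.22 pos [0.6436 0.0694 0.2112] yaw 4.16 ydown [ 0.     0.001 -1.   ] width -0.0001 F [-0.8  2.8 -0.3] saw [-16.6  29.1] r 0.6473
wy 0.002
```

View pics/top5z.png

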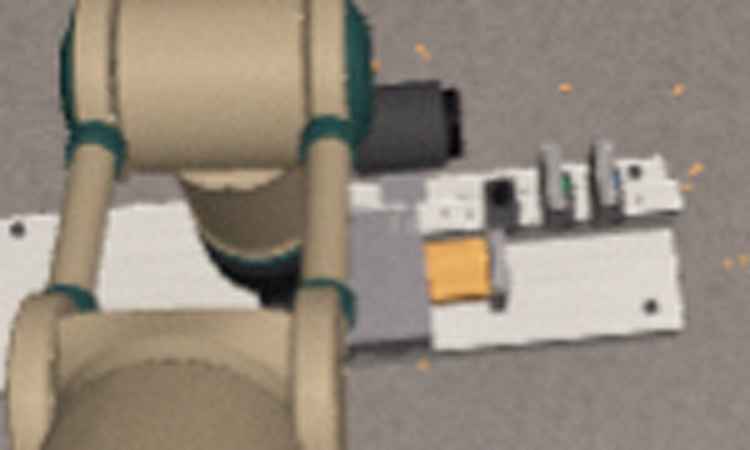

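Emit:
arm_command --increments '[0,0,0,0,0,-0.1,1,0,0,0,0,0,0,1]'

```text
clock: 12.58
position: [0.6436, 0.0691, 0.2112]
ee_rot: [0.708, -0.706, -0.026, 0.026]
contact_force: [-0.0, 5.5, -0.1]
width: 0.0
```

```bash
python3 -c "
from h import *
rep(None,4.07)"
```

```text
t 12.57 pos [0.6436 0.0691 0.2112] yaw 4.15 ydown [ 0.     0.002 -1.   ] width 0.0 F [-0.   5.5 -0.1] saw [-16.6  28.9] r 0.6473
wy 0.001
```

Emit:
arm_command --increments '[0,0,0,0,0,1,1,0,0,0,0,0,3,1,0,0,0,0,-3,4,1,0,0,0,0,-4,4,1,0,0,0,-3,-4,4,1,0,0,0,-4,0,3,1,0,0,0,-4,0,2,1,0,0,0,0,0,0,1]'

```text
clock: 13.58
position: [0.5162, 0.2695, 0.3205]
ee_rot: [-0.706, 0.707, 0.026, -0.028]
contact_force: [0.6, 0.1, -0.4]
width: 0.0002
```

```bash
python3 -c "
from h import *
rep()
for n in ('scene','top'):
  im=cv2.cvtColor(vision.get_image(n),cv2.COLOR_RGB2BGR); cv2.imwrite(f'pics/{n}6.png',im)
  x0,x1,y0,y1={'top':(175,325,100,190),'scene':(155,305,160,270)}[n]
  cv2.imwrite(f'pics/{n}6z.png',cv2.resize(im[y0:y1,x0:x1],None,fx=5,fy=5,interpolation=cv2.INTER_CUBIC))
p=vision.camera_params('top'); im=cv2.imread('pics/top6.png')
m=cv2.inRange(cv2.cvtColor(im,cv2.COLOR_BGR2HSV),(10,110,150),(28,255,255)); m[:140]=0;m[175:]=0;m[:,:220]=0;m[:,285:]=0
cc,s=np.cos(q[2]),np.sin(q[2])
for c in cv2.findContours(m,cv2.RETR_EXTERNAL,cv2.CHAIN_APPROX_NONE)[0]:
  if len(c)<10: continue
  d=plane(p,c.reshape(-1,2),.052)[:,:2]-q[:2]; l=np.c_[cc*d[:,0]+s*d[:,1],-s*d[:,0]+cc*d[:,1]]*1000
  r=cv2.minAreaRect(l.astype(np.float32)); print(l.min(0).round(1),l.max(0).round(1),cv2.boxPoints(r).round(1).tolist())
"
```

```text
t 13.57 pos [0.5162 0.2695 0.3205] yaw 4.39 ydown [-0.002 -0.001 -1.   ] width 0.0002 F [ 0.6  0.1 -0.4] saw [-129.5  237.8] r 0.5823
[-35.3   3.5] [-2.4 16.7] [[-35.29999923706055, 5.300000190734863], [-3.0999999046325684, 2.700000047683716], [-2.0999999046325684, 15.199999809265137], [-34.29999923706055, 17.799999237060547]]
[-36.6 -97.5] [ -0.1 -59.7] [[-38.400001525878906, -94.69999694824219], [-3.0999999046325684, -98.0999984741211], [0.4000000059604645, -60.599998474121094], [-34.900001525878906, -57.29999923706055]]
```

View pics/top6z.png

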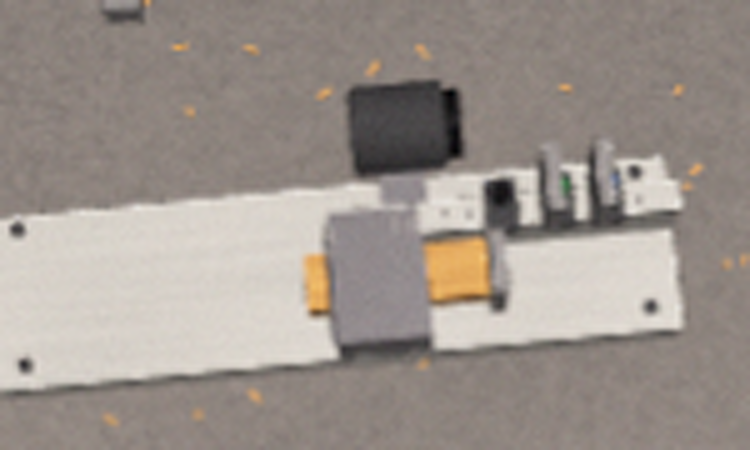

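View pics/scene6z.png

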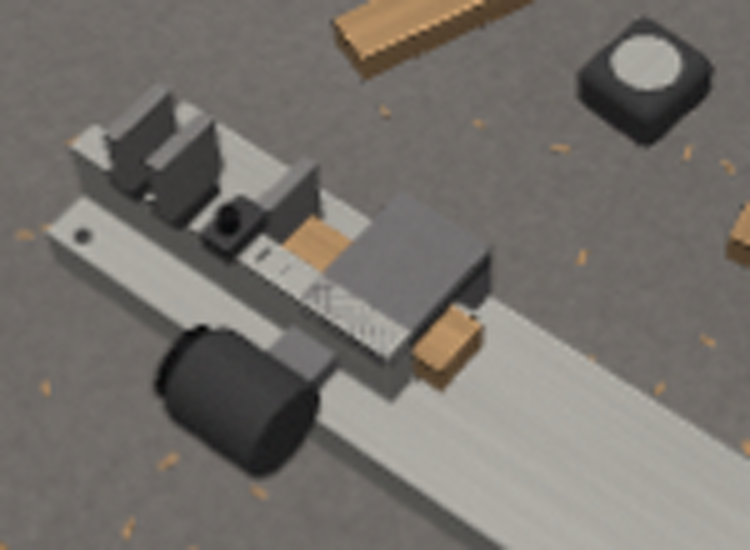

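View pics/top6.png

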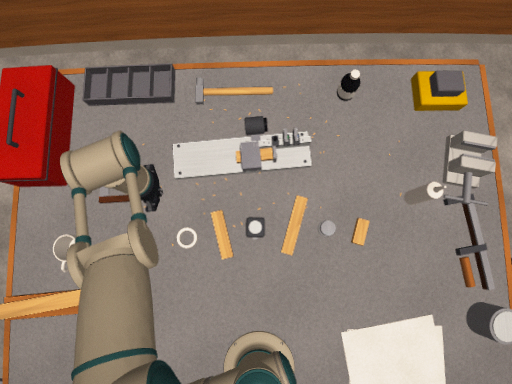

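```bash
python3 -c "
from rig import ticket; print(ticket.sign_off())"
```

```text
the job is handed in; nothing more can be done
None
```

I loaded the 115 mm batten and handed the job in at about 13.7 s of the 51 s. The lowered stop measured about 97 mm from the cutting line, so 115 mm is the shortest batten that reaches past it.

I gripped the batten near its trailing end and fed it through the tunnel. I pressed it lightly against the fence (4.8 N), released it, and pushed the end home with closed fingers until it met the stop (5.5 N, no further travel).

**Last checks, from the top camera after the arm had backed away:**
- **Stop:** the end is at saw y of about -97 mm, level with the stop face.
- **Fence:** the batten's centreline is at x of about -18 to -19 mm, where -18 mm means touching the fence. It is parallel to the fence within about 0.01 rad.
- **Flat and clear:** it looks flat on the bed, and the arm is touching nothing.
- **Other objects:** the other battens and bystanders in view look unmoved. The arm hid part of the try square, but it passed well above it.

**Disagreement:** before the grasp, the top and wrist cameras differed by about 3 mm on where the batten lay. The jaws centred it, so this had no effect. No check failed.

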